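Plug the crank back into the hand grinder by feel

TASK

Make the coffee grinder ready for use: lift its crank off the glass it is parked on, pass the crank's spindle down the round throat in the grinder's cover, and feel gently for the drive socket hidden below until the spindle drops in. Leave the crank fully home, its cap lying flat on the cover, and let go of it; the burr is brittle, so at no time force the crank into the grinder with more than 25 N. The glasses, the cezve and the canister stay standing where they are.

Things in the scene. Friction and masses are not known exactly. Their poses are not given: they have to be found in the camera images.
- crank: The grinder's lift-off steel crank, 0.15 to 0.25 kg, parked upright with its cap lying loose on the rim of one glass, its spindle hanging in that glass. Origin: centre of the cap's flat underside, on the spindle's axis; z up, x towards the knob. The round cap is 56 mm wide, 9 mm thick in the middle.
- crank_hub (a point): The place to grip the crank, on the spindle's axis 30 mm above the cap's underside: the hub, an upright steel block on the cap, 26 mm along the crank's x, 18 mm along its y, from 9 to 45 mm above the cap's underside. Grip its two flat sides that face +y and -y. Axes as the crank's.
- spindle_tip (a point): The lower end of the crank's plain round spindle, 56 mm below the cap's underside. The spindle is 8 mm thick; its last 6 mm taper to 5 mm. A roller clutch in the grinder's drive socket grips it when turned, so it may go in at any angle of the arm. Axes as the crank's.
- crank_knob (a point): Top of the upright wooden crank knob (24 mm wide), 85 mm along the crank's x from the spindle's axis, 80 mm above the cap's underside. A flat arm 12 mm wide joins it to the hub's top, 40 to 45 mm above the cap's underside.
- grinder: The manual steel coffee grinder: an upright cylinder 60 mm wide, 150 mm tall, on a black suction foot 90 mm wide that holds it fast. Origin: centre of its underside, on its axis, z up. With the spindle in its socket the crank goes down until the cap's underside meets the cover (150 mm up); the spindle's tip then hangs 4 mm above the socket's floor.
- throat (a point): Middle of the grinder's flat round cover, at its top, 150 mm above the worktop. In it is a round throat of 30 mm diameter, open down to the drive flange. The cap comes to lie on this cover, off the middle by as much as the socket is.
- flange (a point): Point on the grinder's axis at the level, flat drive flange, 40 mm below the cover. It springs down: 1 to 2 N at first, then 1.2 N per mm, 8 mm at most (about 11 N), then hard. The blind drive socket in it (9.8 mm wide, 20 mm deep) is NOT here: the loose shaft stands 2.5 to 6 mm off the axis to an unknown side, differently each time, and does not shift when pushed sideways.
- glass_a: A tulip-shaped clear glass cup: 90 mm tall, rim 50 mm outside and about 44 mm inside, waist 37 mm, foot 46 mm, 150 g, loose on the worktop. Origin: centre of its underside, z up. This is the one on which the crank is parked.
- glass_b: A tulip-shaped clear glass cup: 90 mm tall, rim 50 mm outside and about 44 mm inside, waist 37 mm, foot 46 mm, 150 g, loose on the worktop. Origin: centre of its underside, z up. Empty; to be left alone.
- glass_c: A tulip-shaped clear glass cup: 90 mm tall, rim 50 mm outside and about 44 mm inside, waist 37 mm, foot 46 mm, 150 g, loose on the worktop. Origin: centre of its underside, z up. Empty; to be left alone.
- cezve: A white ceramic cezve (coffee pot) 74 mm tall and 78 mm wide with a side handle reaching 127 mm along its x axis at up to 85 mm height, 300 g, standing loose on a fixed round bamboo coaster (100 mm wide, 8 mm thick). Origin: centre of its underside, z up. To be left alone.
- canister: A closed round blue plastic canister, 94 mm in diameter, 120 mm tall, with a press button in its lid, 350 g, loose. Origin: centre of its underside, z up. To be left alone.
Mind the look-alikes: they are no part of the job. Leave any yellow look-alike of the crank alone. Leave any blue look-alike of the glass_a alone.

How it is judged:
By the outcome, as a careful person would: the job done as asked, in the order asked, and still so for the second after the job is handed in, with the robot touching nothing.
It also fails if it takes over 58 s, if anything falls off the work surface, if the arm or the gripper's body presses on something with over 40 N, if the wrist force passes 120 N, or if a joint passes its speed limit or range.

ROBOT

A 7-joint arm with a two-finger parallel gripper is mounted at the origin on the work surface. World frame = base frame: x ahead of the robot, y to its left, z up, the work surface at z = 0. Lengths are in m, angles in rad, forces in N, time in s.
With the tool pointing down it reaches from about 0.35 to 0.9 m from the base axis. Payload 8.1 kg.
Tool frame: the origin (TCP) lies at the centre of the arm's flange, where the gripper is bolted on; the fingertips stand 178 mm ahead of it and the grasp point (between the pads) lies 159 mm ahead of it; z points along the fingers, y is the direction in which the jaws open and shut (so a half turn about z gives the same grasp; the last joint's range is limited). The gripper opens to 92 mm and grips with 3 to 60 N. Pads are 19 mm wide; open, the fingers measure 130 mm over their backs; the gripper's body (75 mm by 190 mm) begins 47 mm behind the grasp point.
Start: joints at [1.149, 0.434, 0.025, 1.573, -0.012, 1.134, -0.075], TCP at [0.196, -0.594, 0.405] pointing down, gripper open.
Joint ranges: [-2.62, 2.62], [-0.44, 2.09], [-1.27, 1.32], [0.08, 2.57], [-1.32, 4.46], [0.12, 2], [-2.74, 2.74]. Speed limits (rad/s): [2.22, 2.22, 3.01, 3.01, 3.14, 3.14, 3.14].

INTERFACE

Orientations are given as a rotation vector (axis times angle).
In Python, from cell import arm gives the robot as it stands. The module is installed in compiled form; this text tells all that it offers.
- The arm moves only by the tool move_arm, never from a script. Its argument "steps" is a list of rows, each a list of 4 numbers: the shift along the tool's x, y, z in mm, then the turn about the tool's z in rad. In form: [[x, y, z, twist], ...]. A call has 1 to 20 rows; each row is the pose to reach, as a shift and turn from the pose commanded when the call began, along the tool's axes at that moment; what a row does not reach only later rows make up. A row lasts 1/8 s, in which the tool goes at most 62.5 mm and 10.7 degrees, less where a joint would pass 70% of its speed; a pose out of reach is approached as far as the arm can. A call with a gripper value outside its range is refused whole. "grip" is the finger opening in mm, from 0 to 91.8, set as the call begins (left out, the last holds). The fingers move at their own pace and stop on an object; "grip_force" is the grip in N (left out, the last holds). Time passes only in rows, so rows that repeat a pose let the fingers close. It gives the time, the measured TCP pose, the force and the opening at its end, in the units of the state.
- arm.observe(): the state, without advancing time (a new reading comes with each control period).
- arm.get_image(name): name is "scene" or "top"; returns the picture (400x640x3 uint8, red, green, blue); there is no depth.
- arm.camera_info(name): a dict with "mtx" (3x3 intrinsics, pixels), "dist_coeffs" ([k1, k2, p1, p2, k3] as OpenCV has them; the pictures are not rectified), "pose" (4x4, takes a point from camera to world coordinates). Camera axes: x right, y down, z forward; pixel columns grow to the right and rows downward; lengths in m; the calibration is good to about 2 mm. A picture is of the moment at which its call begins. camera_info takes no time and is no camera call.
- arm.sign_off(): hands the job in, once; it reports no verdict.
The state is a dict: "clock": time; "joints": joint angles; "dq": joint speeds; "joint_efforts": joint torques, N m; "position": TCP position; "ee_rot": TCP orientation; "force": force on the tool from outside, world axes, zero at the start; "ft_torque": the same for the moment, N m; "width": opening from 0.0 (shut) to 1.0 (fully open).
Only numpy, scipy, OpenCV 4.12 (cv2) and the standard library are available. Lean on these libraries where they do the work, as an engineer would, in place of code of your own. Each camera call takes 0.05 s, during which the arm holds its last target.

## Working session

There is one attempt and no reset: what is moved stays moved. The work goes in short steps, Python scripts to look and compute and a tool call to move; the robot and the scene stay as the last step left them, time stands still between calls to the robot, and variables do not carry over. Pictures are saved under pics/ and viewed, and the job is handed in when it is done.

Besides the shell and the picture viewer there is one more tool, called after ">>>" by a JSON object that holds its "fn" and its "kwargs". move_arm: Moves the arm, as the interface text tells. Its arguments: {"type":"object","properties":{"steps":{"type":"array"},"grip":{"type":"number"},"grip_force":{"type":"number"}},"required":["steps"]}

```bash
mkdir -p pics; python3 - <<'E'
from cell import arm
import cv2
print(arm.observe())
for n in("scene","top"):
    im=arm.get_image(n); cv2.imwrite(f"pics/{n}0.png",im[:,:,::-1]); c=arm.camera_info(n); print(n,c)
E
```

```text
{'clock': 0.0, 'joints': array([ 1.14939787,  0.43521951,  0.02496662,  1.57408979, -0.01159846,
        1.13399817, -0.07515237]), 'dq': array([-0.0002486 ,  0.00199033,  0.00084856, -0.00049071,  0.00138114,
        0.00100231,  0.00169731]), 'joint_efforts': array([-4.00571316e-04, -6.67846298e+01,  9.85026062e-01, -3.14454961e+01,
       -6.04950730e-02,  4.27916273e-02,  2.06413902e-04]), 'position': array([ 0.19579145, -0.59329798,  0.40394967]), 'ee_rot': array([-3.10029290e+00, -4.98228750e-01,  6.08555987e-04]), 'force': array([-0.69204667, -0.88023787,  0.39830954]), 'ft_torque': array([ 0.00803026,  0.00378886, -0.02243409]), 'width': 0.9996617158217898}
scene {'mtx': array([[378.99949645,   0.        , 318.62286   ],
       [  0.        , 378.99949645, 199.62794715],
       [  0.        ,   0.        ,   1.        ]]), 'dist_coeffs': array([0.03063644, 0.        , 0.        , 0.        , 0.        ]), 'pose': array([[ 0.8421967 ,  0.37974076, -0.38275538,  0.9097621 ],
       [ 0.53915098, -0.58711634,  0.60382996, -0.59764088],
       [ 0.00457691, -0.71490654, -0.69920505,  0.8583698 ],
       [ 0.        ,  0.        ,  0.        ,  1.        ]])}
top {'mtx': array([[382.28997563,   0.        , 319.19232298],
       [  0.        , 382.28997563, 202.32502106],
       [  0.        ,   0.        ,   1.        ]]), 'dist_coeffs': array([-0.06775716,  0.        ,  0.        ,  0.        ,  0.        ]), 'pose': array([[ 0.0093575 , -0.98866522,  0.14984496,  0.40464587],
       [-0.99975708, -0.01224045, -0.01832882,  0.02705526],
       [ 0.01995523, -0.14963705, -0.9885396 ,  1.02388426],
       [ 0.        ,  0.        ,  0.        ,  1.        ]])}
```

View pics/scene0.png

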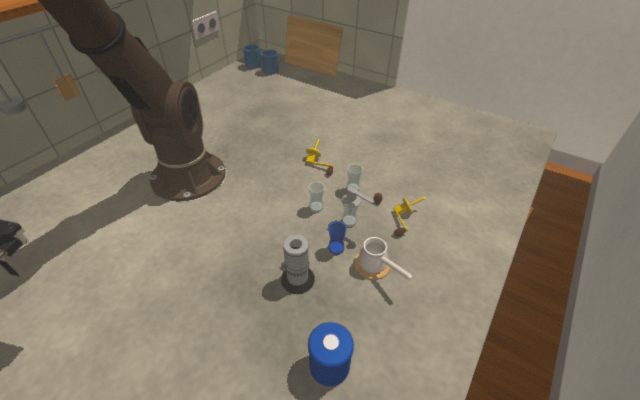

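View pics/top0.png

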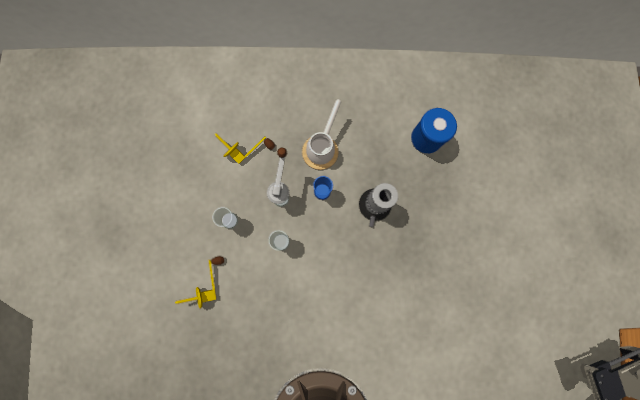

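The steel crank is at top (278,190), with its knob at (282,152). In the scene view it is near (352,192), with its knob at (378,198). The yellow cranks at top (235,150) and (203,297) are decoys, and the blue glass at top (323,187) is a decoy too. The grinder is at top (384,196). I'll enlarge both views to confirm.

```bash
python3 - <<'E'
import cv2,numpy as np
a=cv2.imread("pics/top0.png")[130:260,190:420]; b=cv2.imread("pics/scene0.png")[140:300,270:430]
cv2.imwrite("pics/topc.png",cv2.resize(a[:, :],None,fx=3.4,fy=3.4,interpolation=cv2.INTER_CUBIC))
cv2.imwrite("pics/scenec.png",cv2.resize(b,None,fx=3.7,fy=3.7,interpolation=cv2.INTER_CUBIC))
E
```

```text
(no output)
```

View pics/topc.png

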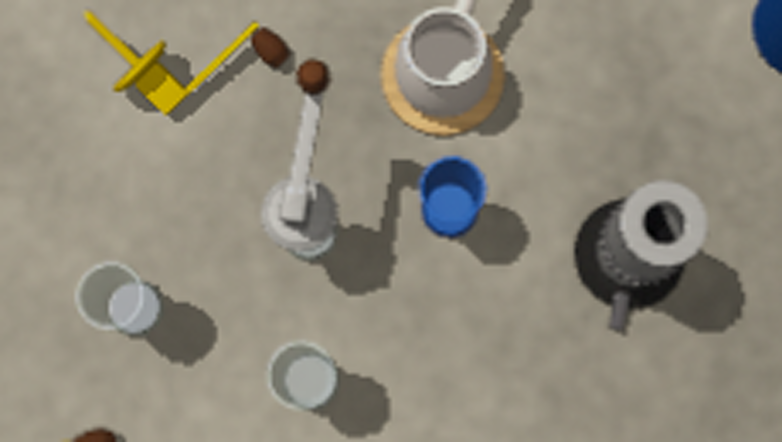

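View pics/scenec.png

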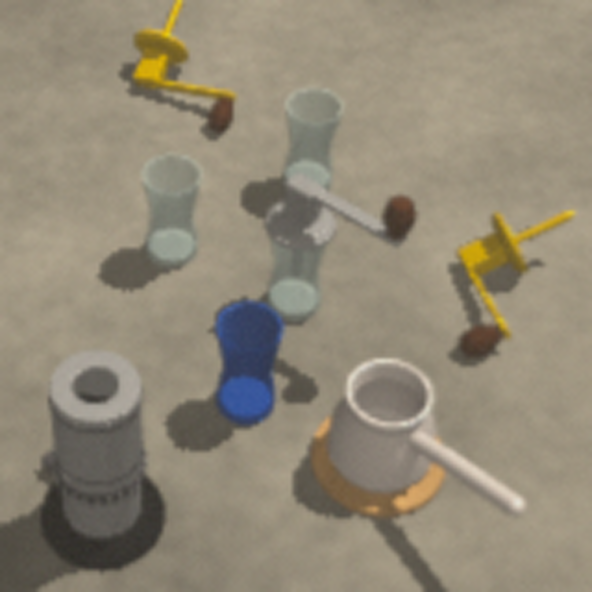

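The enlarged crops confirm it. The steel crank stands on a clear glass: in the top crop the cap is at (299,215), the hub top at (295,207) and the knob at (313,76). The grinder cover is at (664,223) in that crop. Next I'll measure these.

```bash
cat >h.py <<'E'
import numpy as np,cv2
from cell import arm
def ray(n,uv):
    c=arm.camera_info(n); p=cv2.undistortPoints(np.array([[uv]],float),c["mtx"],c["dist_coeffs"])[0,0]
    T=c["pose"]; d=T[:3,:3]@np.array([p[0],p[1],1]); return T[:3,3],d
def onz(n,uv,z):
    o,d=ray(n,uv); return o+d*(z-o[2])/d[2]
def proj(n,P):
    c=arm.camera_info(n);M=np.linalg.inv(c["pose"]);r,_=cv2.Rodrigues(M[:3,:3])
    return cv2.projectPoints(np.array(P,float).reshape(-1,1,3),r,M[:3,3],c["mtx"],c["dist_coeffs"])[0][:,0]
def tri(a,b):
    o1,d1=ray("top",a);o2,d2=ray("scene",b)
    A=np.c_[d1,-d2];s=np.linalg.lstsq(A,o2-o1,rcond=None)[0]
    p,q=o1+d1*s[0],o2+d2*s[1];return (p+q)/2,np.linalg.norm(p-q)
E
python3 - <<'E'
from h import *
import colorsys
T=lambda x,y:(190+x/3.4-.35,130+y/3.4-.35)
S=lambda x,y:(270+x/3.7-.36,140+y/3.7-.36)
# dump thresholded centroid: knob (brown)
im={n:cv2.imread(f"pics/{n}0.png") for n in("top","scene")}
def cen(n,box,f):
    x0,y0,x1,y1=box; h=cv2.cvtColor(im[n][y0:y1,x0:x1],cv2.COLOR_BGR2HSV); m=f(h).astype(np.uint8)
    k,l,s,c=cv2.connectedComponentsWithStats(m); i=1+np.argmax(s[1:,4]); e=None
    cs=cv2.findContours((l==i).astype(np.uint8),cv2.RETR_EXTERNAL,cv2.CHAIN_APPROX_NONE)[0]
    if len(cs[0])>5: e=cv2.fitEllipse(cs[0])
    return c[i]+[x0,y0],s[i,4],((e[0][0]+x0,e[0][1]+y0),e[1],e[2])
br=lambda h:(h[...,1]>100)&(h[...,2]<140)&(h[...,0]<20)
kt=cen("top",(275,143,292,162),br);ks=cen("scene",(370,188,388,208),br);print(kt,ks,tri(kt[0],ks[0]))
print("cover",tri(T(664,223),S(96,388)),onz("top",T(664,223),.15),onz("scene",S(96,388),.15))
print("throat hole", onz("top",T(664,222),.15),onz("scene",S(97,384),.15))
print("cap",onz("top",T(299,215),.096),onz("scene",S(303,220),.096))
print("hubtop",onz("top",T(295,207),.135))
print("knob",onz("top",kt[0],.16))
g=cv2.cvtColor(im["top"],cv2.COLOR_BGR2HSV)
for y in range(180,208,1): print(y,g[y,264:294,2])
print("glass foots",[onz("top",T(*p),0) for p in((318,240),)],)
E
```

```text
(array([281.52238806, 152.        ]), np.int32(67), ((281.5024118423462, 151.98704624176025), (8.063926696777344, 8.809855461120605), 174.4131622314453)) (array([378.29411765, 195.35294118]), np.int32(17), ((378.15335178375244, 195.4876480102539), (4.134652614593506, 4.432711124420166), 124.73994445800781)) (array([0.65302858, 0.10035553, 0.16423251]), np.float64(0.0024237189876012187))
cover (array([ 0.55653312, -0.14271667,  0.14688895]), np.float64(0.000698469928197169)) [ 0.55572213 -0.14233131  0.15      ] [ 0.55834648 -0.14448527  0.15      ]
throat hole [ 0.55641804 -0.14234311  0.15      ] [ 0.55699299 -0.1414414   0.15      ]
cap [0.56752531 0.11247215 0.096     ] [0.57089356 0.11408184 0.096     ]
hubtop [0.56628085 0.11180394 0.135     ]
knob [0.65320126 0.10000913 0.16      ]
180 [158 157 156 155 153 152 151 150 150 152 153 166 192 187 184 180 168 140
 152 152 150 150 149 152 152 151 150 149 148 150]
181 [157 157 156 155 153 152 152 153 153 155 153 163 192 187 184 174 151 153
 153 153 151 151 150 152 152 151 149 148 147 149]
182 [156 157 156 155 154 154 154 155 157 157 15
[... 2612 characters left out ...]
87  86]
203 [157 157 157 154 152 150 150 151 153 148 127 122 131 151 144 132 131 129
 137 159 154 141 101  86  87  87  86  86  88  87]
204 [157 157 157 154 151 150 150 151 152 154 151 131 114 139 140 156 157 156
 155 144 113  82  87  88  89  89  89  87  88  89]
205 [156 158 158 155 152 152 152 152 153 153 153 150 134 108 109 117 131 122
 110  76  86  85  86  87  88  89  88  88  89  89]
206 [158 160 159 156 155 154 152 152 152 152 152 152 150 142 125 105 100  88
  85  84  83  84  85  86  88  88  89  89  89  90]
207 [161 162 161 159 157 155 154 152 151 150 151 150 152 153 152 152 141 103
 104 102  98  85  86  86  87  88  89  88  89  89]
glass foots [array([0.56435613, 0.10566234, 0.        ])]
```

```bash
python3 - <<'E'
from h import *
print("hub end mid",onz("top",(275.8,193.7),.135)); 
print("knob at z .15,.17",onz("top",(281.5,152),.15),onz("top",(281.5,152),.17))
# arm edges left/right at several rows at z .135
g=cv2.cvtColor(cv2.imread("pics/top0.png"),cv2.COLOR_BGR2GRAY).astype(int)
for y in range(160,182,3): print(y,g[y,270:290])
# scene crop
im=cv2.imread("pics/scene0.png");b=im[170:235,325:390]
cv2.imwrite("pics/sc2.png",cv2.resize(b,None,fx=9,fy=9,interpolation=cv2.INTER_NEAREST))
b=im[225:265,275:320];cv2.imwrite("pics/sc3.png",cv2.resize(b,None,fx=12,fy=12,interpolation=cv2.INTER_NEAREST))
b=cv2.imread("pics/top0.png")[178:228,355:405];cv2.imwrite("pics/tc3.png",cv2.resize(b,None,fx=11,fy=11,interpolation=cv2.INTER_NEAREST))
# hypothesise pose overlay: cap circle on top image
P=np.array([.567,.1118])
E
```

```text
hub end mid [0.55867752 0.11305118 0.135     ]
knob at z .15,.17 [0.65607774 0.1009064  0.15      ] [0.65032339 0.09921622 0.17      ]
160 [143 144 146 148 149 149 148 147 146 157 182 182 169 112 117 140 137 137
 139 140]
163 [144 144 145 145 147 148 147 144 158 189 183 181 180 171 124 143 143 142
 141 141]
166 [141 141 142 142 145 146 145 144 156 183 183 180 168 133 142 142 143 144
 144 145]
169 [145 145 143 142 143 143 144 159 188 184 182 177 166 127 138 139 140 143
 145 145]
172 [144 144 141 141 142 143 152 172 184 183 180 165 112 141 142 142 144 146
 147 145]
175 [140 141 143 143 145 140 146 188 183 182 177 166 134 144 144 145 145 145
 144 143]
178 [145 145 145 146 147 156 177 185 184 180 165 115 147 147 147 144 143 143
 144 143]
181 [145 146 147 148 147 159 190 185 181 172 147 146 146 146 145 144 144 146
 146 144]
```

View pics/sc2.png

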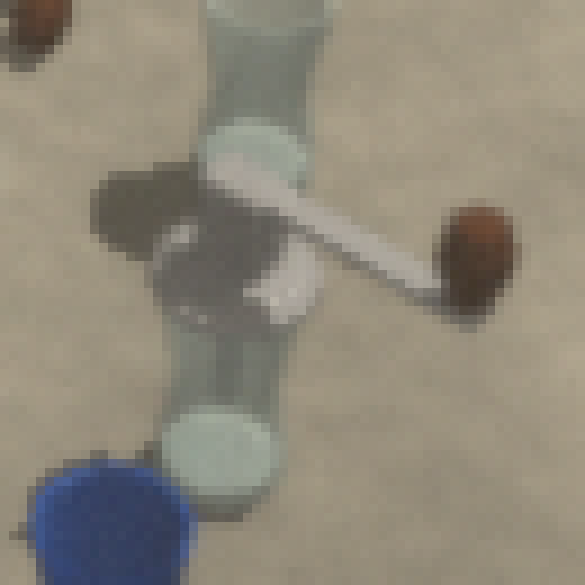

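View pics/sc3.png

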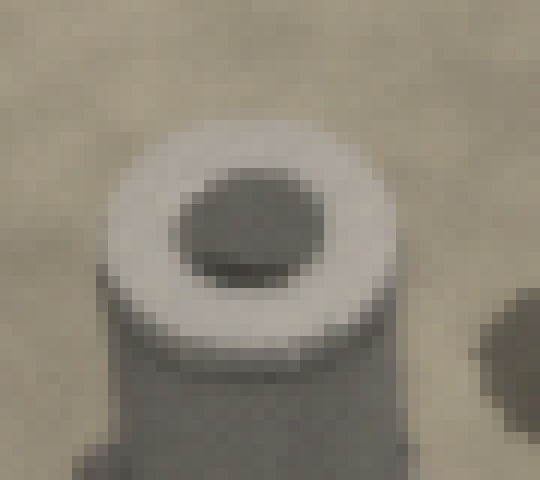

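View pics/tc3.png

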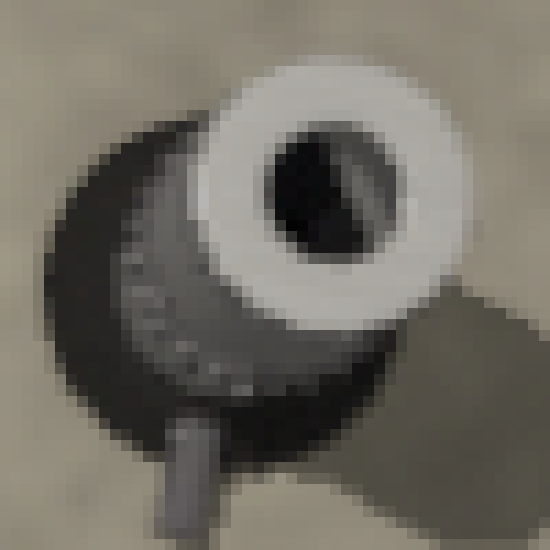

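```bash
python3 - <<'E'
from h import *
print("cover",tri((384.6,195.0),(295.5,244.1)),onz("top",(384.6,195.0),.15),onz("scene",(295.5,244.1),.15))
a=onz("top",(281.0,160),.135);b=onz("top",(277.5,178),.135);print(a,b,np.arctan2(*(a-b)[[1,0]]))
y=np.arctan2(.1002-.1131,.653-.5587);print("yaw",y)
c=np.array([.5587,.1131])+.013*np.array([np.cos(y),np.sin(y)]);print("axis",c)
t=np.linspace(0,6.28,60)
for n in("top","scene"):
    im=cv2.imread(f"pics/{n}0.png")
    f=6;x0,y0=(255,140) if n=="top" else (325,165)
    im=cv2.resize(im[y0:y0+80,x0:x0+80],None,fx=f,fy=f,interpolation=cv2.INTER_NEAREST)
    def dr(P,col):
        q=((proj(n,P)-[x0,y0]+.5)*f).astype(np.int32);cv2.polylines(im,[q],True,col,1)
    R=np.array([[np.cos(y),-np.sin(y)],[np.sin(y),np.cos(y)]])
    dr(np.c_[c[0]+.028*np.cos(t),c[1]+.028*np.sin(t),0*t+.09],(0,0,255))
    q=np.array([[13,9],[-13,9],[-13,-9],[13,-9]])/1e3@R.T+c;dr(np.c_[q,[.135]*4],(0,255,0))
    k=R@[.085,0]+c;dr(np.c_[k[0]+.012*np.cos(t),k[1]+.012*np.sin(t),0*t+.155],(255,0,0))
    cv2.imwrite(f"pics/ov_{n}.png",im)
E
python3 -c "
import cv2,numpy as np
cv2.imwrite('pics/ov.png',np.hstack([cv2.imread('pics/ov_%s.png'%n)[:,:390] if 0 else cv2.resize(cv2.imread('pics/ov_%s.png'%n),(400,400)) for n in('top','scene')]))"
```

```text
cover (array([ 0.55651434, -0.14206816,  0.14780684]), np.float64(0.0003616218951605965)) [ 0.55627511 -0.14153224  0.15      ] [ 0.55746549 -0.14358892  0.15      ]
[0.64060057 0.10286064 0.135     ] [0.59652142 0.11004004 0.135     ] -0.161457580003316
yaw -0.1359535881848995
axis [0.57158004 0.11133804]
```

View pics/ov.png

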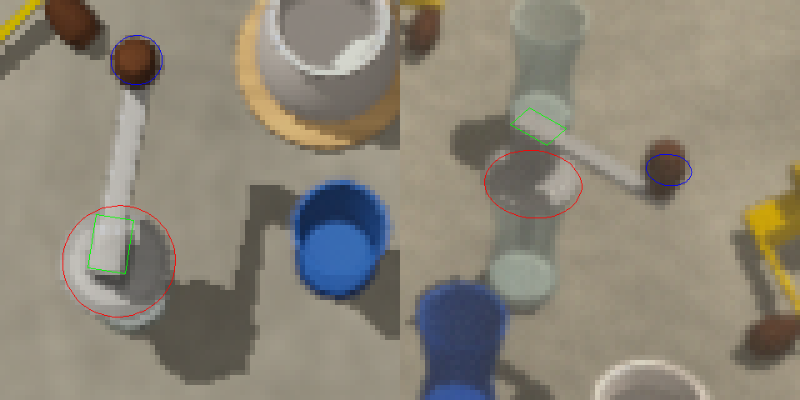

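The overlays agree with both views. The crank axis is at about (0.571, 0.111) with yaw about -0.15, and the throat is at about (0.5565, -0.142). I'll now move above the crank at the same height.

>>> {"fn": "move_arm", "kwargs": {"steps": [[29, -27, 0, 0.02], [70, -66, 0, 0.05], [120, -114, 0, 0.1], [170, -162, 0, 0.14], [220, -210, 0, 0.18], [270, -257, 0, 0.22], [320, -305, 0, 0.26], [370, -353, 0, 0.3], [420, -400, 0, 0.34], [470, -448, 0, 0.38], [520, -496, 0, 0.42], [555, -529, 0, 0.45], [577, -550, 0, 0.47], [577, -550, 0, 0.47], [577, -550, 0, 0.47]], "grip": 70}}

```text
clock: 1.98
position: [0.5714, 0.11, 0.404]
ee_rot: [3.132, -0.235, -0.002]
force: [-0.6, -0.8, -0.2]
width: 0.761
```

>>> {"fn": "move_arm", "kwargs": {"steps": [[0, 1, 25, 0], [0, 1, 60, 0], [0, 1, 90, 0], [0, 1, 108, 0], [0, 1, 118, 0], [0, 1, 122, 0], [0, 1, 122, 0]]}}

```text
clock: 2.85
position: [0.5715, 0.1086, 0.2832]
ee_rot: [-3.132, 0.237, -0.001]
force: [1.0, -0.0, -0.2]
width: 0.765
```

```bash
python3 - <<'E'
from h import *
s=arm.observe();print(s["position"],s["ee_rot"],s["force"])
o=[]
for n,(x0,y0) in(("top",(235,140)),("scene",(310,150))):
    im=arm.get_image(n)[:,:,::-1];o.append(cv2.resize(im[y0:y0+80,x0:x0+80],(400,400),interpolation=cv2.INTER_CUBIC))
cv2.imwrite("pics/g1.png",np.hstack(o))
E
```

```text
[0.57152687 0.10857981 0.28321764] [-3.13245755e+00  2.37422591e-01 -1.17875508e-03] [ 0.96455504 -0.01109036 -0.21674485]
```

View pics/g1.png

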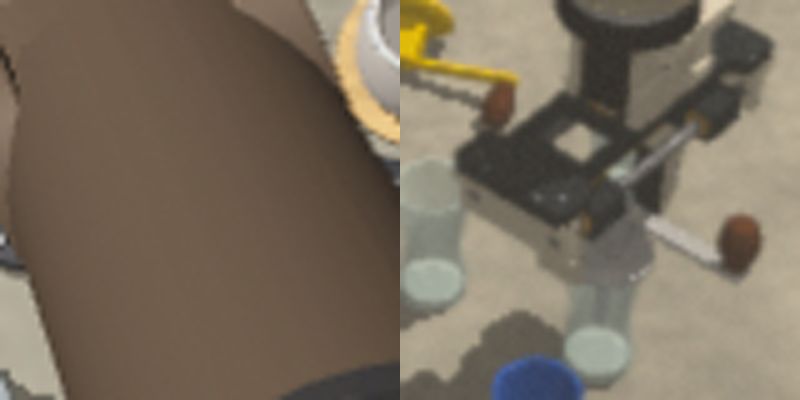

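The scene view shows the fingers straddling the hub, with the crank and its glass undisturbed. I'll shift 2.5 mm to recentre and close.

>>> {"fn": "move_arm", "kwargs": {"steps": [[0, -2.5, 1, 0], [0, -2.5, 1, 0]]}}

```text
clock: 3.2
position: [0.5717, 0.1115, 0.282]
ee_rot: [-3.132, 0.237, -0.001]
force: [-0.6, -0.2, 0.5]
width: 0.763
```

>>> {"fn": "move_arm", "kwargs": {"steps": [[0, 0, 0, 0], [0, 0, 0, 0], [0, 0, 0, 0], [0, 0, 0, 0], [0, 0, 0, 0], [0, 0, 0, 0], [0, 0, 0, 0], [0, 0, 0, 0]], "grip": 10, "grip_force": 40}}

```text
clock: 4.2
position: [0.5716, 0.111, 0.2816]
ee_rot: [3.132, -0.238, -0.0]
force: [-0.3, 0.2, -0.2]
width: 0.192
```

>>> {"fn": "move_arm", "kwargs": {"steps": [[0, 0, -5, 0], [0, 0, -15, 0], [0, 0, -30, 0], [0, 0, -50, 0], [0, 0, -75, 0], [0, 0, -100, 0], [0, 0, -120, 0], [0, 0, -130, 0], [0, 0, -130, 0], [0, 0, -130, 0]]}}

```text
clock: 5.45
position: [0.5715, 0.1109, 0.411]
ee_rot: [3.132, -0.237, -0.002]
force: [-0.2, -0.2, -1.6]
width: 0.191
```

```bash
python3 - <<'E'
from h import *
s=arm.observe();print(s["position"],s["ee_rot"],s["force"],s["ft_torque"])
im=arm.get_image("scene")[:,:,::-1]
cv2.imwrite("pics/l1.png",cv2.resize(im[100:260,270:430],(600,600),interpolation=cv2.INTER_CUBIC))
E
```

```text
[0.57145114 0.11093019 0.41099124] [ 3.13214671e+00 -2.37385781e-01 -1.83358637e-03] [-0.24944962 -0.16003377 -1.56011183] [0.02082575 0.105365   0.00780262]
```

View pics/l1.png

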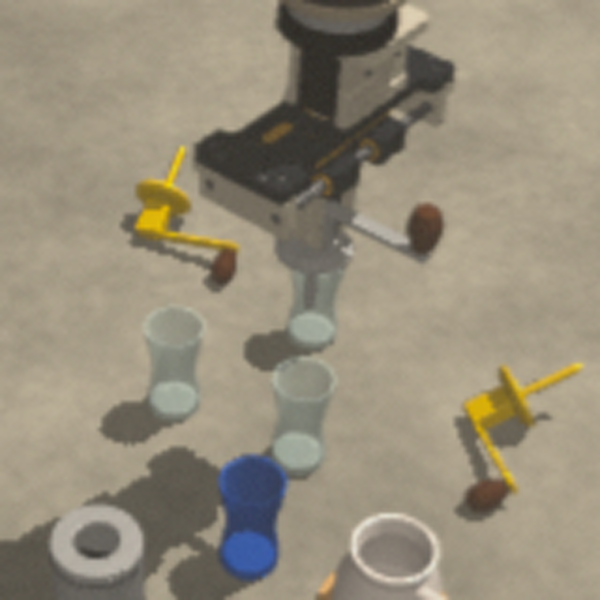

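The glass stayed put and the crank hangs straight. Next is the carry to above the grinder.

>>> {"fn": "move_arm", "kwargs": {"steps": [[0, 5, -10, 0], [2, 20, -20, 0], [4, 45, -20, 0], [7, 75, -20, 0], [10, 110, -20, 0], [13, 145, -20, 0], [16, 180, -20, 0], [19, 210, -20, 0], [21, 235, -20, 0], [22, 248, -20, 0], [23, 252.5, -20, 0], [23, 252.5, -20, 0], [23, 252.5, -20, 0]]}}

```text
clock: 7.12
position: [0.5566, -0.1409, 0.4318]
ee_rot: [-3.132, 0.235, -0.0]
force: [0.9, 0.3, -1.5]
width: 0.196
```

```bash
python3 - <<'E'
from h import *
s=arm.observe();print(s["position"],s["ee_rot"],s["force"],s["ft_torque"])
im=arm.get_image("scene")[:,:,::-1];cv2.imwrite("pics/s2.png",im)
cv2.imwrite("pics/l2.png",cv2.resize(im[150:270,230:350],(600,600),interpolation=cv2.INTER_CUBIC))
print(proj("scene",[[s["position"][0],s["position"][1],s["position"][2]-.1916-.056],[.5565,-.142,.15]]))
E
```

```text
[ 0.55656339 -0.14090111  0.43180087] [-3.13231463e+00  2.34808917e-01 -1.35373574e-04] [ 0.86805951  0.338338   -1.51792802] [0.02867376 0.06132437 0.07260418]
[[295.29241018 233.86711301]
 [295.55243757 243.49009078]]
```

View pics/l2.png

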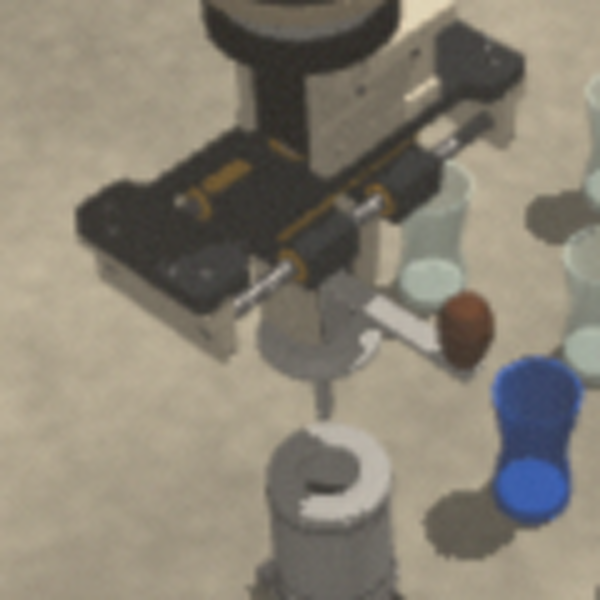

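The tip sits about 1 px left of the throat centre and otherwise on target, with about 11 mm of radial clearance. I'll lower it into the throat gently.

>>> {"fn": "move_arm", "kwargs": {"steps": [[1, 0, 8, 0], [1, 0, 18, 0], [1, 0, 28, 0], [1, 0, 38, 0], [1, 0, 46, 0], [1, 0, 54, 0], [1, 0, 60, 0], [1, 0, 60, 0], [1, 0, 60, 0]]}}

```text
clock: 8.3
position: [0.5575, -0.1422, 0.372]
ee_rot: [3.133, -0.237, 0.001]
force: [0.1, 0.1, -1.8]
width: 0.195
```

```bash
python3 - <<'E'
from h import *
s=arm.observe();print(s["position"],s["force"],s["ft_torque"])
im=arm.get_image("scene")[:,:,::-1]
cv2.imwrite("pics/l3.png",cv2.resize(im[180:260,250:330],(600,600),interpolation=cv2.INTER_CUBIC))
E
```

```text
[ 0.55748974 -0.14216784  0.37199279] [ 0.12598274  0.07394406 -1.79795647] [-0.03660805  0.05067661 -0.03936869]
```

View pics/l3.png

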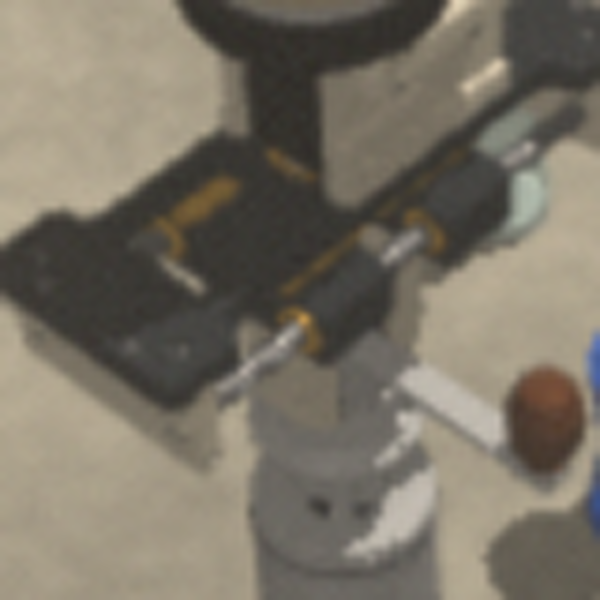

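>>> {"fn": "move_arm", "kwargs": {"steps": [[0, 0, 5, 0], [0, 0, 9, 0], [0, 0, 12, 0], [0, 0, 12, 0]]}}

```text
clock: 8.85
position: [0.5573, -0.1422, 0.3594]
ee_rot: [-3.133, 0.237, 0.001]
force: [-0.4, 0.0, -2.1]
width: 0.195
```

>>> {"fn": "move_arm", "kwargs": {"steps": [[0, 0, 2, 0], [0, 0, 2, 0]]}}

```text
clock: 9.1
position: [0.5574, -0.1422, 0.3577]
ee_rot: [3.133, -0.237, -0.0]
force: [-0.6, 0.1, -1.4]
width: 0.193
```

>>> {"fn": "move_arm", "kwargs": {"steps": [[0, 0, 1.5, 0], [0, 0, 1.5, 0]]}}

```text
clock: 9.35
position: [0.5574, -0.1422, 0.3563]
ee_rot: [3.133, -0.237, 0.0]
force: [-1.0, 0.5, 0.7]
width: 0.194
```

>>> {"fn": "move_arm", "kwargs": {"steps": [[0, 0, 1.5, 0], [0, 0, 1.5, 0]]}}

```text
clock: 9.6
position: [0.5574, -0.1422, 0.3548]
ee_rot: [3.133, -0.237, 0.001]
force: [-0.9, 0.1, 1.7]
width: 0.193
```

Contact came at TCP z of about 0.357, as expected. I'll press to about 5 N and trace a ring of radius 4.2 mm in short pieces.

>>> {"fn": "move_arm", "kwargs": {"steps": [[1.5, 0, 1.3, 0], [3, 0, 1.3, 0], [3, 0, 1.3, 0]]}}

```text
clock: 9.98
position: [0.5607, -0.1428, 0.3537]
ee_rot: [3.132, -0.237, 0.002]
force: [-1.6, -0.2, 3.0]
width: 0.193
```

>>> {"fn": "move_arm", "kwargs": {"steps": [[1.2, 0, 0, 0], [1.2, 0, 0, 0]]}}

```text
clock: 10.22
position: [0.5614, -0.1429, 0.3534]
ee_rot: [3.132, -0.238, -0.001]
force: [-1.8, -1.0, 4.4]
width: 0.198
```

>>> {"fn": "move_arm", "kwargs": {"steps": [[-0.4, 1.8, 0, 0], [-0.4, 1.8, 0, 0]]}}

```text
clock: 10.48
position: [0.561, -0.144, 0.3535]
ee_rot: [-3.132, 0.237, -0.001]
force: [-0.9, 3.4, 3.7]
width: 0.192
```

>>> {"fn": "move_arm", "kwargs": {"steps": [[-1.1, 1.4, 0, 0], [-1.1, 1.4, 0, 0]]}}

```text
clock: 10.72
position: [0.56, -0.1456, 0.3538]
ee_rot: [-3.132, 0.237, -0.003]
force: [0.8, 3.1, 3.5]
width: 0.193
```

>>> {"fn": "move_arm", "kwargs": {"steps": [[-1.6, 0.9, 0, 0], [-1.6, 0.9, 0, 0]]}}

```text
clock: 10.98
position: [0.5582, -0.1467, 0.3538]
ee_rot: [3.132, -0.238, 0.003]
force: [2.1, 0.6, 2.6]
width: 0.194
```

>>> {"fn": "move_arm", "kwargs": {"steps": [[-1.8, 0, 0, 0], [-1.8, 0, 0, 0]]}}

```text
clock: 11.22
position: [0.5561, -0.1466, 0.3536]
ee_rot: [3.132, -0.238, 0.001]
force: [3.8, -0.7, 3.6]
width: 0.194
```

>>> {"fn": "move_arm", "kwargs": {"steps": [[-1.7, -0.7, 0, 0], [-1.7, -0.7, 0, 0]]}}

```text
clock: 11.48
position: [0.5543, -0.1455, 0.3535]
ee_rot: [3.132, -0.238, -0.0]
force: [3.6, -2.1, 3.5]
width: 0.195
```

>>> {"fn": "move_arm", "kwargs": {"steps": [[-1.2, -1.3, 0, 0], [-1.2, -1.3, 0, 0]]}}

```text
clock: 11.72
position: [0.5533, -0.1439, 0.3534]
ee_rot: [3.132, -0.238, -0.001]
force: [1.9, -2.4, 3.6]
width: 0.191
```

>>> {"fn": "move_arm", "kwargs": {"steps": [[-0.6, -1.7, 0, 0], [-0.6, -1.7, 0, 0]]}}

```text
clock: 11.98
position: [0.5529, -0.1419, 0.3533]
ee_rot: [3.132, -0.237, -0.001]
force: [1.3, -2.9, 3.8]
width: 0.195
```

>>> {"fn": "move_arm", "kwargs": {"steps": [[0.3, -1.8, 0, 0], [0.3, -1.8, 0, 0]]}}

```text
clock: 12.22
position: [0.5534, -0.1399, 0.3531]
ee_rot: [-3.132, 0.237, 0.002]
force: [0.4, -1.7, 3.0]
width: 0.193
```

>>> {"fn": "move_arm", "kwargs": {"steps": [[0.9, -1.6, 0, 0], [0.9, -1.6, 0, 0]]}}

```text
clock: 12.48
position: [0.555, -0.1381, 0.3531]
ee_rot: [-3.132, 0.236, 0.0]
force: [1.0, -0.1, -1.0]
width: 0.193
```

>>> {"fn": "move_arm", "kwargs": {"steps": [[1.6, -0.9, 0, 0], [1.6, -0.9, 0, 0]]}}

```text
clock: 12.72
position: [0.5565, -0.1376, 0.3529]
ee_rot: [-3.132, 0.237, 0.002]
force: [0.8, 0.2, -1.5]
width: 0.196
```

Fz dropped to the hanging weight at (0.5565, -0.1376), so the socket is found. I'll lower it gently and watch the forces.

>>> {"fn": "move_arm", "kwargs": {"steps": [[0, 0, 1, 0], [0, 0, 1.5, 0]]}}

```text
clock: 12.98
position: [0.5565, -0.138, 0.3517]
ee_rot: [-3.132, 0.237, 0.001]
force: [-0.2, -0.1, -2.0]
width: 0.193
```

>>> {"fn": "move_arm", "kwargs": {"steps": [[0, 0, 1, 0], [0, 0, 1, 0]]}}

```text
clock: 13.22
position: [0.5565, -0.1381, 0.3508]
ee_rot: [-3.133, 0.238, 0.0]
force: [-0.1, -0.3, -2.1]
width: 0.195
```

>>> {"fn": "move_arm", "kwargs": {"steps": [[0, 0, 1, 0], [0, 0, 1.5, 0], [0, 0, 1.5, 0]]}}

```text
clock: 13.6
position: [0.5566, -0.1381, 0.3494]
ee_rot: [3.133, -0.237, -0.0]
force: [-0.5, 0.6, -2.4]
width: 0.193
```

>>> {"fn": "move_arm", "kwargs": {"steps": [[0, 0, 1, 0], [0, 0, 1.5, 0], [0, 0, 1.5, 0]]}}

```text
clock: 13.98
position: [0.5565, -0.1381, 0.3479]
ee_rot: [3.133, -0.237, -0.0]
force: [-0.3, 0.3, -1.4]
width: 0.196
```

>>> {"fn": "move_arm", "kwargs": {"steps": [[0, 0, 1, 0], [0, 0, 1.5, 0], [0, 0, 1.5, 0]]}}

```text
clock: 14.35
position: [0.5565, -0.1381, 0.3464]
ee_rot: [3.133, -0.237, -0.0]
force: [0.2, -0.7, -2.1]
width: 0.193
```

>>> {"fn": "move_arm", "kwargs": {"steps": [[0, 0, 1, 0], [0, 0, 2, 0], [0, 0, 2, 0]]}}

```text
clock: 14.72
position: [0.5565, -0.1381, 0.3443]
ee_rot: [3.133, -0.237, -0.0]
force: [-0.1, -0.4, -0.8]
width: 0.193
```

>>> {"fn": "move_arm", "kwargs": {"steps": [[0, 0, 1, 0], [0, 0, 1.5, 0], [0, 0, 1.5, 0]]}}

```text
clock: 15.1
position: [0.5566, -0.1381, 0.3429]
ee_rot: [3.133, -0.237, -0.0]
force: [-0.0, -0.2, -1.9]
width: 0.19
```

>>> {"fn": "move_arm", "kwargs": {"steps": [[0, 0, 0.7, 0], [0, 0, 0.7, 0]]}}

```text
clock: 15.35
position: [0.5566, -0.1381, 0.3422]
ee_rot: [3.133, -0.237, -0.0]
force: [0.8, 0.2, -2.4]
width: 0.193
```

>>> {"fn": "move_arm", "kwargs": {"steps": [[0, 0, 0.5, 0], [0, 0, 0.5, 0]]}}

```text
clock: 15.6
position: [0.5565, -0.1381, 0.3417]
ee_rot: [3.133, -0.237, -0.0]
force: [-0.1, 0.5, -2.2]
width: 0.192
```

>>> {"fn": "move_arm", "kwargs": {"steps": [[0, 0, 0.4, 0], [0, 0, 0.4, 0], [0, 0, 0.4, 0]]}}

```text
clock: 15.98
position: [0.5566, -0.1381, 0.3415]
ee_rot: [3.133, -0.237, 0.0]
force: [-1.6, 0.3, 2.4]
width: 0.191
```

>>> {"fn": "move_arm", "kwargs": {"steps": [[0, 0, 0.3, 0], [0, 0, 0.3, 0], [0, 0, 0.3, 0]]}}

```text
clock: 16.35
position: [0.5566, -0.1381, 0.3415]
ee_rot: [3.132, -0.237, 0.001]
force: [-3.2, -0.4, 6.3]
width: 0.194
```

The cap met the cover at exactly the expected height, with about 8 N of push. I'll relax the push, then open.

>>> {"fn": "move_arm", "kwargs": {"steps": [[0, 0, -0.5, 0], [0, 0, -0.5, 0]]}}

```text
clock: 16.6
position: [0.5566, -0.1381, 0.3415]
ee_rot: [3.133, -0.238, 0.0]
force: [-1.8, -0.2, 2.3]
width: 0.196
```

>>> {"fn": "move_arm", "kwargs": {"steps": [[0, 0, 0, 0], [0, 0, 0, 0], [0, 0, 0, 0], [0, 0, 0, 0], [0, 0, 0, 0], [0, 0, 0, 0]], "grip": 60}}

```text
clock: 17.35
position: [0.5566, -0.1381, 0.3415]
ee_rot: [3.133, -0.237, -0.0]
force: [-0.7, -0.3, 0.3]
width: 0.651
```

>>> {"fn": "move_arm", "kwargs": {"steps": [[0, 0, -5, 0], [0, 0, -15, 0], [0, 0, -30, 0], [0, 0, -50, 0], [0, 0, -80, 0], [0, 0, -110, 0], [0, 0, -140, 0], [0, 40, -150, 0], [0, 90, -150, 0], [0, 140, -150, 0], [0, 190, -150, 0], [0, 240, -150, 0], [0, 270, -150, 0], [0, 280, -150, 0], [0, 280, -150, 0], [0, 280, -150, 0]]}}

```text
clock: 19.35
position: [0.5152, -0.4131, 0.492]
ee_rot: [-3.132, 0.234, -0.001]
force: [0.3, -0.3, -0.9]
width: 0.651
```

```bash
python3 - <<'E'
from h import *
s=arm.observe();print(s["clock"],s["position"],s["force"])
t=arm.get_image("top")[:,:,::-1];c=arm.get_image("scene")[:,:,::-1]
cv2.imwrite("pics/et.png",t);cv2.imwrite("pics/es.png",c)
a=cv2.resize(t[130:260,340:470],(400,400),interpolation=cv2.INTER_CUBIC);b=cv2.resize(c[190:310,250:370],(400,400),interpolation=cv2.INTER_CUBIC)
cv2.imwrite("pics/ec.png",np.hstack([a,b]))
E
```

```text
19.35 [ 0.51517342 -0.41305034  0.49200465] [ 0.31503843 -0.29936634 -0.88762404]
```

View pics/ec.png

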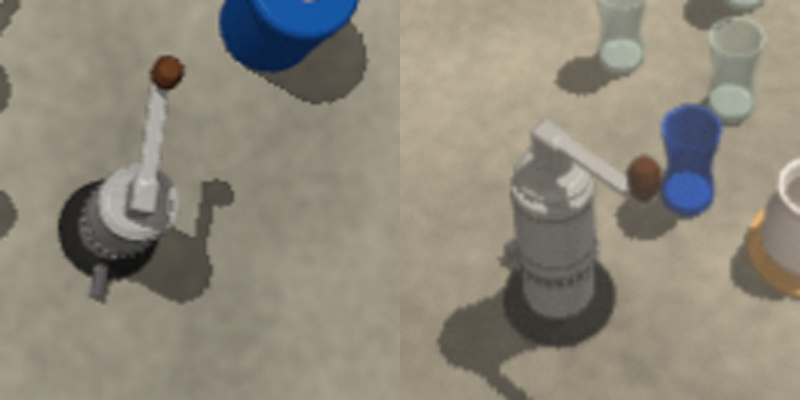

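View pics/es.png

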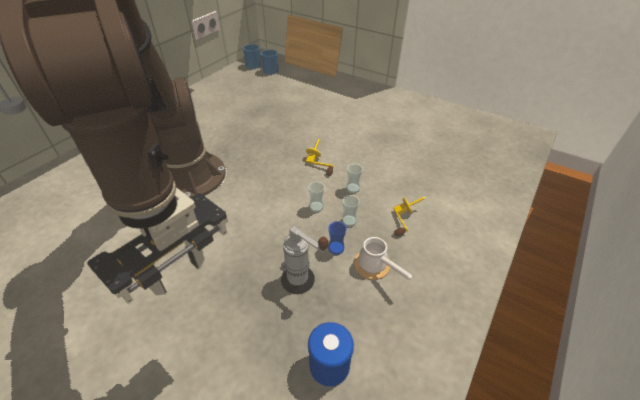

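The crank stands seated, with its cap flat on the cover. The hub is at about scene (292,233) and the knob at (323,242). All the glasses, the cezve and the canister are upright at their original pixels, and the gripper is clear.

```bash
python3 -c "
from cell import arm
print(arm.sign_off())"
```

```text
the job is handed in; nothing more can be done
None
```

The coffee grinder is ready: the crank is fully home with its cap flat on the cover. I let go of it and handed the job in at about 19.5 s.

- **Lift and carry:** I gripped the steel crank by its hub, lifted it off the glass and lowered the spindle down the throat.
- **Finding the socket:** I felt along a ring of about 4.2 mm radius with roughly 5–6 N. The spindle dropped into the socket about 4 mm off the axis.
- **Seating:** The crank went down freely until the cap met the cover at the expected height. The push reached about 8 N there, the highest reading at any point while the spindle was in the grinder and well under 25 N. I eased off before opening the gripper.
- **Last checks:** The final pictures show the crank upright with its cap on the cover. The glasses, cezve and canister are standing where they were, and the gripper is well clear. Force readings come only at the end of each move, so brief peaks in between were not seen.
- **Disagreement:** The two cameras differed by about 2 mm on the grinder's position, which is within their calibration error. No check failed.

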